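# Screw the filling plug into the feeder box

### The arm

A 6-joint arm with a two-finger parallel gripper is mounted at the origin on the work surface. World frame = base frame: x ahead of the robot, y to its left, z up, the work surface at z = 0. Lengths are in m, angles in degrees, forces in N, time in s.
With the tool pointing down it reaches from about 0.35 to 0.875 m from the base axis. Payload 4.2 kg.
Tool frame: the origin (TCP) lies on the front face of the gripper's body, between the roots of the fingers; the fingertips stand 70 mm ahead of it and the grasp point (between the pads) lies 51 mm ahead of it; z points along the fingers, y is the line along which they close (so a half turn about z gives the same grasp; the last joint's range is limited). The gripper opens to 87 mm and grips with 3 to 60 N. Pads are 19 mm wide; open, the fingers measure 117 mm over their backs; the gripper's body (75 mm by 190 mm) begins 51 mm behind the grasp point.
Start: joints at [-62.246, 22.042, 0.453, 0, -68.411, -14.817], TCP at [0.14, -0.609, 0.292] pointing down, gripper open.
Joint ranges: [-179.83, 179.83], [-69.29, 118.12], [-61.27, 80.66], [-181.25, 117.63], [-171.15, -9.14], [-177.46, 177.46]. Speed limits (degrees/s): [159.86, 159.86, 180, 180, 180, 180].

### API

Orientations are given as a 3x3 rotation matrix whose columns are the frame's x, y, z axes.
In Python, from station import r gives the robot as it stands.
- The arm moves only by the shell command python3 -m pendant 'ROWS' [OPENING]. ROWS is JSON, a list of rows, each a list of 2 entries, a list of its own where there are three numbers: the shift along the tool's x, y, z in mm, then the turn, a rotation vector about the tool's x, y, z in rad. A call has 1 to 10 rows; each row is the pose to reach, as a shift and turn from the pose commanded when the call began, along the tool's axes at that moment; what a row does not reach only later rows make up. A row lasts 1/10 s, in which the tool goes at most 50 mm and 8.59 degrees, less where a joint would pass 70% of its speed; a pose out of reach is approached as far as the arm can. A call with a gripper value outside its range is refused whole. OPENING is the opening, from 0 (shut) to 1 (fully open), set as the call begins (- or left out, the last holds). The fingers move at their own pace and stop on an object; the grip force is fixed at half the most. Time passes only in rows, so rows that repeat a pose let the fingers close. It gives the time, the measured TCP pose, the force, the opening and the grip force at its end, in the units of the state.
- r.sense(): the state, without advancing time (a new reading comes with each control period).
- r.capture(name): name is "side" or "top"; returns a dict with "frame" (420x560x3 uint8, red, green, blue), "vertical_fov" (degrees; the focal length in pixels is half the picture's height over the tangent of half this angle, whatever the lens; pixels are square), "cx", "cy" (the principal point, pixels), "rvec" (rotation vector, rad) and "tvec" (3), from world to camera coordinates, as OpenCV has them. Camera axes: x right, y down, z forward; pixel columns grow to the right and rows downward; lengths in m; the calibration is good to about 2 mm. A picture is of the moment at which its call begins. There is no depth.
- r.finish_job(): hands the job in; it is judged then, once.
The state is a dict: "time_s": time; "joints": joint angles; "joint_velocities": joint speeds; "effort": joint torques, N m; "tcp_pos": TCP position; "ee_rot": TCP orientation; "wrist_force": force on the tool from outside, world axes, zero at the start; "moment": the same for the moment, N m; "gripper_width": opening from 0.0 (shut) to 1.0 (fully open); "gripper_force": force on a finger pad.
Only numpy, scipy, OpenCV 4.12 (cv2) and the standard library are available. Lean on these libraries where they do the work, as an engineer would, in place of code of your own. Each camera call takes 0.05 s, during which the arm holds its last target. There are 200 camera calls.

### The job

Close the filling port of the clear feeder box with its loose orange screw plug: set the plug upright in the grey collar, turn it gently backwards (anticlockwise seen from above) until it drops into the thread start, then screw it in clockwise until its flange is fully down on the collar all round. Never force it, neither in pushing nor in turning, and do not overtighten it: it only has to be down. Let go of it at the end, and leave the other things on the shelf, including the flap lid, as they are.

Things in the scene. Friction and masses are not known exactly. Their poses are not given: they have to be found in the camera images.
- plug: Orange plastic screw plug, about 0.1 kg, standing upright on its nose on the shelf. Origin at the centre of the nose's underside, z up, 62 mm high in all. Nose 44 mm diameter, bevelled over the lowest 5 mm. Flange 72 mm diameter, its underside 26.6 mm and its top 31.6 mm above the origin.
- plug_grip (a point): Centre of the grip bar that stands on the plug's flange: 42 mm long along the plug's x, 14 mm wide along its y, reaching from 31.6 to 61.6 mm above the plug's origin (this point is at 46.6 mm), centred on the plug's axis.
- plug_pins (a point): Point on the plug's axis, 11 mm above its origin, at the height of the centres of its four radial thread pins. They are 6 mm thick, lie along the plug's +x, +y, -x and -y, and reach out to 28 mm radius.
- plug_seat (a point): Centre of the underside of the plug's flange, on the plug's axis, 26.6 mm above the plug's origin; axes as the plug's.
- feeder: Clear feeder box fixed to the shelf, 150 mm (x) by 200 mm (y) by 80 mm high, origin under its centre. On its deck, 45 mm to -y of the centre, stands the grey port collar, 70 mm outer and 59 mm inner diameter, top 103 mm above the shelf. The +y half of the deck is a thin clear flap lid with a red tab, hinged along the middle (along x).
- port_top (a point): Centre of the collar's mouth, level with its top, 103 mm above the shelf; z up, axes as the box's. Inside is a four-start female thread insert, 47 mm bore; its angle in the collar differs every time and is not given.
- port_lip (a point): On the axis, level with the thread's flat lip, 5 mm below the top. Pins on it hold the flange 13.6 mm above the collar. It has four notches 26 degrees wide, 90 degrees apart; at each notch's anticlockwise edge a tooth stands 4 mm above the lip. Turned clockwise, pins jam on the teeth. If set down on a tooth (flange up to 17.6 mm up, or it resists turning back), lift, turn 25 degrees anticlockwise, set down again.
- port_start (a point): On the collar's axis, level with the notch floors, about 14 mm below the top: the thread start. Turned anticlockwise on the lip under a light push (a few newtons), the pins drop in here within 80 degrees: the plug sinks about 9 mm and its flange then stands about 4 to 5 mm above the collar.
- port_thread (a point): On the collar's axis, 18.6 mm below the top, where the pins' undersides are when the plug is home. From the thread start a clockwise turn of 35 to 50 degrees under a light push runs the pins down the thread, 6 mm per radian, until the flange meets the collar; about 12 degrees more takes up the play, then it tightens quickly.
- flap (a joint): Flap lid of the feeder box, 0 = closed, grows to 1.9 rad as it is lifted.
- jar: Bystander: white-capped supplement jar, 56 mm across, 85 mm high; origin at the centre of its underside.
- bowl: Bystander: small blue ceramic bowl, 90 mm across, 30 mm high; origin at the centre of its underside.
- scoop: Bystander: red plastic scoop lying flat, about 165 mm long, 50 mm wide; origin at the centre of its underside (of the blade); the handle points along its -x.
- guard: Bystander: chrome wire lamp guard, a dome 126 mm across and 87 mm high standing on its rim; origin at the centre of its underside.
- mug: Bystander: terracotta water cup, 76 mm across, 85 mm high; origin at the centre of its underside.
Mind the look-alikes: they are no part of the job. What is meant by the plug is not blue, and is the larger of those in its own colour.

How it is judged (in metres and radians):
On the way, in this order (a step that is already met when the one before it is completed fails the run):
1. the plug is lifted off the shelf (height (world z) of plug above 0.03 m and horizontal distance between plug and port_top above 0.05 m), for 0.1 s.
2. the plug has dropped into the thread start: upright in the collar with its flange 2.5 to 7.5 mm above the collar (z of plug_seat in the frame of port_top between 0.0025 and 0.0075 m and horizontal distance between plug_seat and port_top below 0.004 m and angle between plug's own z axis and vertical below 0.1 rad), for 0.1 s.
At the end, for the whole second after the job is handed in: The plug is screwed home and released: flange underside within 1.2 mm of the collar's top, within 3 mm of its axis, upright within 0.04 rad, at rest; the flap lid still closed (under 0.1 rad) (z of plug_seat in the frame of port_top between -0.002 and 0.0012 m and horizontal distance between plug_seat and port_top below 0.003 m and angle between plug's own z axis and vertical below 0.04 rad and linear speed of plug below 0.01 m/s and angular speed of plug below 0.1 rad/s and value of joint flap below 0.1 rad); the robot touches nothing.
It fails at once if the plug is forced: over 35 N between plug and feeder box before the flange is within 1.5 mm of the collar (z of plug_seat in the frame of port_top above 0.0015 m and contact force between plug and feeder above 35 N).
It fails at once if the plug is overtightened: over 150 N between plug and feeder box (contact force between plug and feeder above 150 N).
It fails at once if the flap lid is lifted (value of joint flap above 0.2 rad).
It fails at once if the jar, bowl, scoop, lamp guard or cup is moved more than 20 mm (distance of any of jar, bowl, scoop, guard, mug from where it was at the start of the episode above 0.02 m).
It also fails if it takes over 67 s, if anything falls off the work surface, if the arm or the gripper's body presses on something with over 40 N, if the wrist force passes 120 N, or if a joint passes its speed limit or range.

## Working session

There is one attempt and no reset: what is moved stays moved. The work goes in short steps, Python scripts to look and compute and a shell command to move; the robot and the scene stay as the last step left them, time stands still between calls to the robot, and variables do not carry over. Pictures are saved under pics/ and viewed, at most 10 in all, crops included, and the job is handed in when it is done.

```bash
mkdir -p pics
cat > h.py <<'E'
import numpy as np, cv2
from station import r
def cap(n,fn=None):
    c=r.capture(n); f=c["frame"]; h=f.shape[0]
    fl=h/2/np.tan(np.radians(c["vertical_fov"])/2)
    c["K"]=np.array([[fl,0,c["cx"]],[0,fl,c["cy"]],[0,0,1.]])
    c["R"]=cv2.Rodrigues(np.array(c["rvec"],float))[0]; c["t"]=np.array(c["tvec"],float)
    if fn: cv2.imwrite("pics/"+fn,f[:,:,::-1])
    return c
def ray(c,u,v,z):
    d=c["R"].T@np.linalg.inv(c["K"])@[u,v,1]; o=-c["R"].T@c["t"]
    return o+d*(z-o[2])/d[2]
def proj(c,p):
    return cv2.projectPoints(np.array(p,float).reshape(-1,3),np.array(c["rvec"],float),c["t"],c["K"],None)[0].reshape(-1,2)
E
python3 - <<'E'
from h import *
for n in("side","top"):
    c=cap(n,n+"0.png"); print(n,c["vertical_fov"],c["cx"],c["cy"],-c["R"].T@c["t"],[k for k in c])
s=r.sense(); print(s["time_s"],np.round(s["ee_rot"],3),s["wrist_force"],s["gripper_width"])
E
```

```text
side 55.03237777842687 285.47433974851845 204.41113248569516 [-0.01299784  0.76025196  0.88824299] ['frame', 'vertical_fov', 'cx', 'cy', 'rvec', 'tvec', 'K', 'R', 't']
top 49.82525398565153 274.29584991253415 209.57825184529187 [ 0.28399089 -0.01233412  1.29686895] ['frame', 'vertical_fov', 'cx', 'cy', 'rvec', 'tvec', 'K', 'R', 't']
0.1 [[-0.975 -0.224 -0.001]
 [-0.224  0.975  0.002]
 [ 0.     0.002 -1.   ]] [0.23904029 0.78176579 0.36276367] 0.9995617152095403
```

View pics/top0.png

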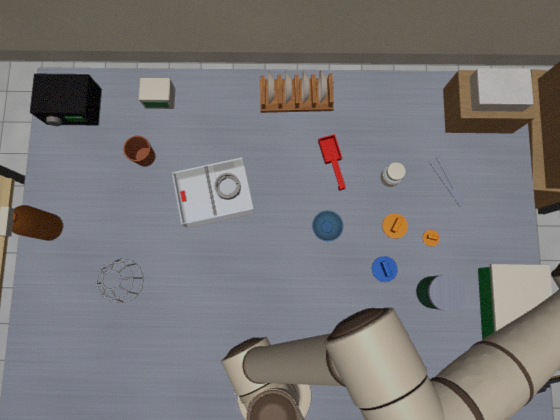

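View pics/side0.png

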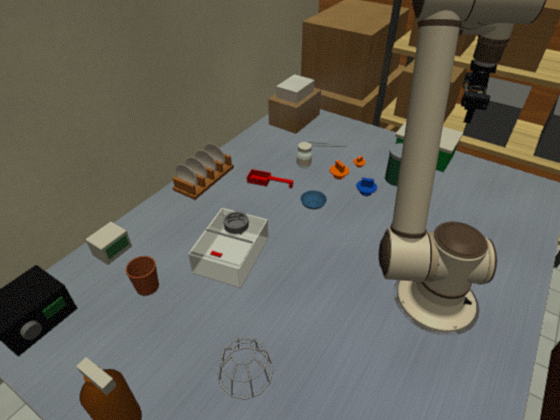

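The top view shows the plug (large orange) at (395,226) and the collar at (228,186), with the small orange look-alike at (431,238). The side view shows the plug at (340,170) and the collar at (236,222). Next I'll measure them.

Run:
```python
from h import *
T=cap("top");S=cap("side")
for n,c,b in(("top",T,(370,200,420,250)),("side",S,(325,150,352,185))):
    f=c["frame"]; hsv=cv2.cvtColor(f,cv2.COLOR_RGB2HSV)
    m=cv2.inRange(hsv,(3,120,60),(22,255,255)); k=np.zeros_like(m);k[b[1]:b[3],b[0]:b[2]]=m[b[1]:b[3],b[0]:b[2]]
    cn=max(cv2.findContours(k,0,1)[0],key=cv2.contourArea)
    e=cv2.fitEllipse(cn); print(n,e,cv2.boundingRect(cn), ray(c,*e[0],.0316))
print("collar",ray(T,228,186,.103),ray(S,236,219,.103))
a=np.linspace(0,2*np.pi,80)
def circ(x,y,z,rad):return np.c_[x+rad*np.cos(a),y+rad*np.sin(a),0*a+z]
ims=[]
for c,b in((T,(375,206,415,246)),(T,(203,161,253,211)),(S,(320,150,360,190)),(S,(211,197,261,247))):
    ims.append(cv2.resize(c["frame"][b[1]:b[3],b[0]:b[2],::-1],(300,300),interpolation=cv2.INTER_CUBIC))
cv2.imwrite("pics/m1.png",np.vstack([np.hstack(ims[:2]),np.hstack(ims[2:])]))
```

```text
top ((394.56396484375, 225.42112731933594), (23.466773986816406, 24.466720581054688), 116.10811614990234) (382, 213, 26, 25) [ 0.46217951 -0.33596176  0.0316    ]
side ((338.9466857910156, 169.55091857910156), (16.534732818603516, 17.78489112854004), 128.73129272460938) (330, 160, 19, 19) [ 0.4612748  -0.33409398  0.0316    ]
collar [0.55368991 0.12874583 0.103     ] [0.55561251 0.13232751 0.103     ]
```

View pics/m1.png

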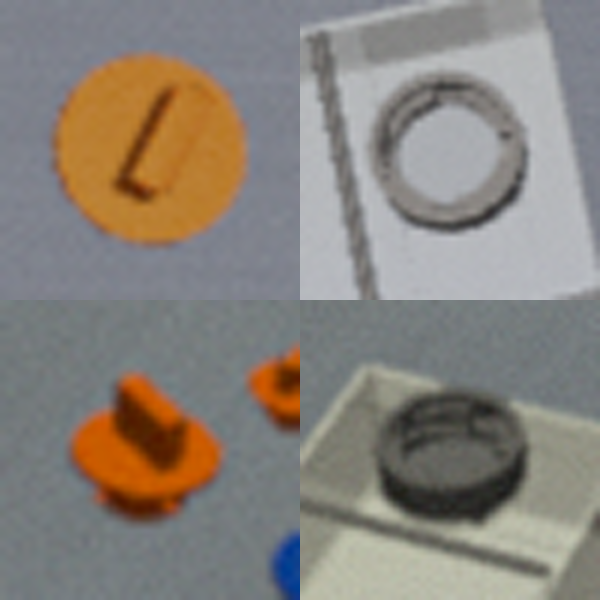

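Top crop: the bar's top face runs from about (197,90) to (147,188), so the plug's x is about -28° from world x. The collar ring is centred near (148,148) in its 6x crop. I'll refine the centres with a gradient fit and compute the pre-grasp move.

```bash
cat >> h.py <<'E'
from scipy.ndimage import map_coordinates
from scipy.optimize import differential_evolution
from scipy.spatial.transform import Rotation as Ro
A=np.linspace(0,2*np.pi,120,endpoint=False)
def score(c,x,y,z,rad):
    f=cv2.GaussianBlur(c["frame"].astype(np.float32),(0,0),.8)
    s=[]
    for d in(-.0025,.0025):
        p=proj(c,np.c_[x+(rad+d)*np.cos(A),y+(rad+d)*np.sin(A),0*A+z])
        s.append(np.stack([map_coordinates(f[:,:,k],[p[:,1],p[:,0]],order=1) for k in range(3)],1))
    return np.abs(s[0]-s[1]).sum(1).clip(0,80).mean()
def fit(cs,x,y,circs,w=.012):
    o=differential_evolution(lambda q:-sum(score(c,q[0],q[1],z,rr) for c in cs for z,rr in circs),[(x-w,x+w),(y-w,y+w)],maxiter=25,popsize=8,seed=1)
    return o.x,-o.fun
def delta(x,y,z,yaw):
    """tool-frame shift mm and turn about tool z to reach TCP pose, tool straight down, tool y at yaw deg"""
    s=r.sense(); R=np.array(s["ee_rot"]); p=np.array(s["tcp_pos"])
    a=np.radians(yaw); ty=np.array([np.cos(a),np.sin(a),0]); tz=np.array([0,0,-1.]); G=np.c_[np.cross(ty,tz),ty,tz]
    print("shift",np.round(R.T@(np.array([x,y,z])-p)*1000,1),"turn",np.round(Ro.from_matrix(R.T@G).as_rotvec(),3),"t",s["time_s"],"tcp",np.round(p,4),"q6",s["joints"][5])
E
python3 - <<'E'
from h import *
T=cap("top");S=cap("side")
for cs in([T],[S],[T,S]):
    print("plug",*fit(cs,.462,-.335,[(.0316,.036)]),"collar",*fit(cs,.555,.13,[(.103,.035),(.103,.0295)]))
delta(.462,-.335,.16,62)
E
```

```text
plug [ 0.46214436 -0.33637233] 80.0 collar [0.5590021  0.13197277] 133.58249
plug [ 0.46172241 -0.33367505] 68.187775 collar [0.55382842 0.13350956] 115.58965
plug [ 0.46160526 -0.33485292] 148.09536743164062 collar [0.55754143 0.13467473] 236.73222
shift [-375.2  194.8  132. ] turn [ 0.001 -0.     0.714] t 0.3 tcp [ 0.1399 -0.609   0.2919] q6 -14.816635349865557
```

```bash
python3 -m pendant '[[[-188,97,0],[0,0,0.4]],[[-375,195,0],[0,0,0.714]],[[-375,195,0],[0,0,0.714]],[[-375,195,0],[0,0,0.714]],[[-375,195,0],[0,0,0.714]],[[-375,195,0],[0,0,0.714]],[[-375,195,0],[0,0,0.714]],[[-375,195,0],[0,0,0.714]],[[-375,195,0],[0,0,0.714]],[[-375,195,0],[0,0,0.714]]]' 0.6
python3 - <<'E'
from h import *
delta(.462,-.335,.16,62)
T=cap("top");S=cap("side")
o=[]
for i,cc in enumerate([(.5590,.132),(.5545,.131)]):
  row=[]
  for c in(T,S):
    f=cv2.resize(c["frame"][:,:,::-1],None,fx=7,fy=7,interpolation=cv2.INTER_CUBIC)
    for rad in(.035,.0295):
        p=proj(c,np.c_[cc[0]+rad*np.cos(A),cc[1]+rad*np.sin(A),0*A+.103])*7+3
        cv2.polylines(f,[p.astype(int)],True,(0,255,0) if i==0 else (255,0,255),1)
    u=(228,186) if c is T else (236,222)
    row.append(f[u[1]*7-150:u[1]*7+150,u[0]*7-150:u[0]*7+150])
  o.append(np.hstack(row))
cv2.imwrite("pics/m2.png",np.vstack(o))
E
```

```text
time_s: 1.3
tcp_pos: [0.4651, -0.3322, 0.2921]
ee_rot: [[-0.886, 0.464, 0.001], [0.464, 0.886, 0.0], [-0.001, 0.001, -1.0]]
wrist_force: [-0.2, 0.6, -0.1]
gripper_width: 0.597
gripper_force: 0.0
shift [  1.6  -4.  132.1] turn [0.001 0.001 0.006] t 1.3 tcp [ 0.4651 -0.3322  0.2921] q6 -98.32544295816876
```

View pics/m2.png

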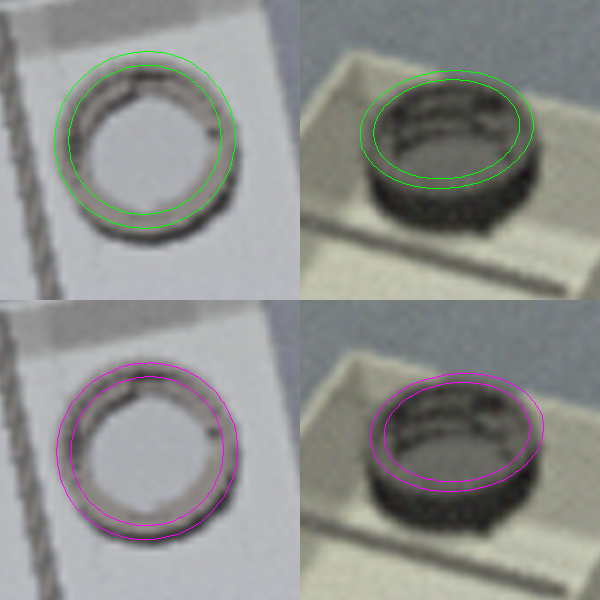

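The overlay shows the collar close to the magenta guess in the top view. In the side view it sits about 1 px lower. I'll use the plug at (0.4618, -0.335) and the collar at (0.554, 0.131); the cameras disagree by the same amount for both objects. Now I'll descend to the plug and grip.

```bash
python3 -m pendant '[[[2,-4,50],[0,0,0.006]],[[2,-4,100],[0,0,0.006]],[[2,-4,130],[0,0,0.006]],[[2,-4,130],[0,0,0.006]]]'
python3 - <<'E'
from h import *
delta(.4618,-.335,.105,62)
T=cap("top");S=cap("side");o=[]
for c in(T,S):
    u=proj(c,[.46,-.335,.08])[0].astype(int)
    o.append(cv2.resize(c["frame"][u[1]-30:u[1]+30,u[0]-30:u[0]+30,::-1],(390,390),interpolation=cv2.INTER_CUBIC))
cv2.imwrite("pics/m3.png",np.hstack(o)); print(r.sense()["joints"])
E
```

```text
time_s: 1.8
tcp_pos: [0.4544, -0.3375, 0.1578]
ee_rot: [[-0.879, 0.477, -0.01], [0.477, 0.879, 0.005], [0.011, -0.001, -1.0]]
wrist_force: [-0.1, -0.0, 0.6]
gripper_width: 0.603
gripper_force: 0.0
shift [-5.9  5.7 52.7] turn [-0.001 -0.011 -0.008] t 1.8 tcp [ 0.4544 -0.3375  0.1578] q6 -98.21222056038269
[-2.01858002e+01  2.38954538e+01 -1.72313004e+01  6.34797782e-02
 -4.88541507e+01 -9.82177314e+01]
```

View pics/m3.png

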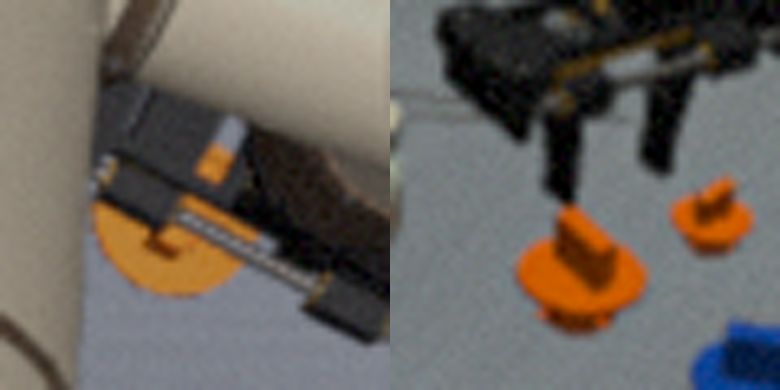

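The fingers stand above the bar along its y, and the arm was still settling. I'll settle and re-read.

```bash
python3 -m pendant '[[[0,0,0],[0,0,0]],[[0,0,0],[0,0,0]],[[0,0,0],[0,0,0]]]' | head -2
python3 - <<'E'
from h import *
delta(.4618,-.335,.105,62)
E
```

```text
time_s: 2.2
tcp_pos: [0.4587, -0.338, 0.1639]
shift [-1.1  4.1 58.9] turn [ 0.     0.003 -0.006] t 2.2 tcp [ 0.4587 -0.338   0.1639] q6 -98.22444302902917
```

```bash
python3 -m pendant '[[[-1,4,25],[0,0,0]],[[-1,4,50],[0,0,0]],[[-1,4,57],[0,0,0]],[[-1,4,57],[0,0,0]],[[-1,4,57],[0,0,0]],[[-1,4,57],[0,0,0]]]'
python3 -m pendant '[[[0,0,0],[0,0,0]],[[0,0,0],[0,0,0]],[[0,0,0],[0,0,0]],[[0,0,0],[0,0,0]],[[0,0,0],[0,0,0]],[[0,0,0],[0,0,0]]]' 0
python3 - <<'E'
from h import *
delta(.4618,-.335,.105,62)
E
```

```text
time_s: 2.8
tcp_pos: [0.4617, -0.335, 0.1067]
ee_rot: [[-0.88, 0.474, 0.002], [0.474, 0.88, -0.001], [-0.003, 0.0, -1.0]]
wrist_force: [0.3, -0.4, 0.6]
gripper_width: 0.599
gripper_force: 0.0
time_s: 3.4
tcp_pos: [0.4609, -0.3346, 0.1052]
ee_rot: [[-0.88, 0.474, 0.0], [0.474, 0.88, 0.0], [-0.0, 0.0, -1.0]]
wrist_force: [-0.3, -0.7, -0.6]
gripper_width: 0.163
gripper_force: 30.0
shift [-0.9  0.1  0.2] turn [ 0.     0.    -0.006] t 3.4 tcp [ 0.4609 -0.3346  0.1052] q6 -98.62667109014694
```

Gripped: opening is 14.2 mm at 30 N. Lifting.

```bash
python3 -m pendant '[[[0,0,-40],[0,0,0]],[[0,0,-80],[0,0,0]],[[0,0,-120],[0,0,0]],[[0,0,-150],[0,0,0]],[[0,0,-150],[0,0,0]],[[0,0,-150],[0,0,0]]]'|grep -E "time|force|width"
python3 - <<'E'
from h import *
delta(.554,.131,.255,62)
E
```

```text
time_s: 4.0
wrist_force: [0.5, 0.0, -0.9]
gripper_width: 0.16
gripper_force: 30.0
shift [138.7 453.9   0.6] turn [ 0.001  0.    -0.006] t 4.0 tcp [ 0.4606 -0.3343  0.2552] q6 -98.6283142082057
```

```bash
python3 -m pendant '[[[10,35,0],[0,0,0]],[[23,75,0],[0,0,0]],[[37,120,0],[0,0,0]],[[51,165,0],[0,0,0]],[[65,210,0],[0,0,0]],[[79,255,0],[0,0,0]],[[93,300,0],[0,0,0]],[[107,345,0],[0,0,0]],[[119,390,0],[0,0,0]],[[131,430,0],[0,0,0]]]' |grep -E "time|force|width"
python3 -m pendant '[[[6,19,0],[0,0,0]],[[8,24,0],[0,0,0]],[[8,24,0],[0,0,0]],[[8,24,0],[0,0,0]],[[8,24,0],[0,0,0]],[[8,24,0],[0,0,0]]]' |grep -E "time|force|width"
python3 - <<'E'
from h import *
delta(.554,.131,.20,62)
E
```

```text
time_s: 5.0
wrist_force: [0.6, -0.8, -1.5]
gripper_width: 0.154
gripper_force: 30.0
time_s: 5.6
wrist_force: [1.0, -0.2, -2.0]
gripper_width: 0.158
gripper_force: 30.0
shift [ 0.4  1.2 55.4] turn [ 0.    -0.    -0.007] t 5.6 tcp [0.5537 0.1298 0.2554] q6 -147.91595577432787
```

```bash
python3 -m pendant '[[[0.4,1.2,20],[0,0,0]],[[0.4,1.2,38],[0,0,0]],[[0.4,1.2,38],[0,0,0]],[[0.4,1.2,38],[0,0,0]],[[0.4,1.2,38],[0,0,0]]]' |grep -E "time|force|pos"
python3 - <<'E'
from h import *
delta(.554,.131,.20,62)
p=np.array(r.sense()["tcp_pos"]); print(p)
T=cap("top");S=cap("side");o=[]
z0=p[2]-.1052
for c in(T,S):
    f=cv2.resize(c["frame"][:,:,::-1],None,fx=6,fy=6,interpolation=cv2.INTER_CUBIC)
    for (x,y,z,rad,col) in((.554,.131,.103,.035,(255,0,255)),(p[0],p[1],z0+.0316,.036,(0,255,0)),(p[0],p[1],z0+.0266,.036,(0,255,0))):
        q=proj(c,np.c_[x+rad*np.cos(A),y+rad*np.sin(A),0*A+z])*6+2.5
        cv2.polylines(f,[q.astype(int)],True,col,1)
    u=(proj(c,[.554,.131,.11])[0]*6).astype(int)
    o.append(f[u[1]-200:u[1]+200,u[0]-200:u[0]+200])
cv2.imwrite("pics/m4.png",np.hstack(o))
E
```

```text
time_s: 6.1
tcp_pos: [0.5547, 0.1322, 0.2185]
wrist_force: [0.6, 1.5, -0.1]
gripper_force: 30.0
shift [ 0.1 -1.4 18.5] turn [ 0.002  0.002 -0.006] t 6.1 tcp [0.5547 0.1322 0.2185] q6 -148.02505420092888
[0.55474717 0.13218608 0.21852065]
```

View pics/m4.png

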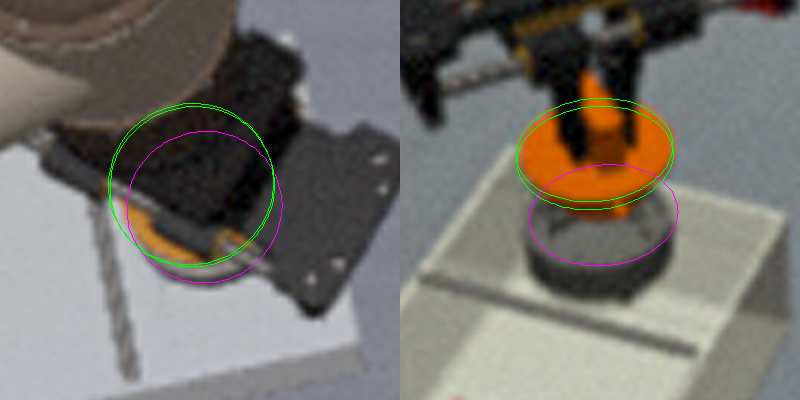

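The side view shows the plug just above the collar and centred within about 1 to 2 mm. I'll lower it gently.

```bash
python3 -m pendant '[[[0,0,2],[0,0,0]],[[0,0,4],[0,0,0]],[[0,0,6],[0,0,0]],[[0,0,6],[0,0,0]],[[0,0,6],[0,0,0]]]' |grep -E "time|force|pos"
python3 - <<'E'
from h import *
delta(.5543,.1316,.1975,62)
E
```

```text
time_s: 6.7
tcp_pos: [0.5541, 0.1322, 0.2111]
wrist_force: [-0.3, -0.1, -0.6]
gripper_force: 30.0
shift [-0.5 -0.4 13.6] turn [-0.    -0.    -0.005] t 6.7 tcp [0.5541 0.1322 0.2111] q6 -148.02524747084894
```

```bash
python3 -m pendant '[[[-0.4,-0.4,2],[0,0,0]],[[-0.4,-0.4,4],[0,0,0]],[[-0.4,-0.4,6],[0,0,0]],[[-0.4,-0.4,8],[0,0,0]],[[-0.4,-0.4,8],[0,0,0]]]' |grep -E "time|force|pos"
python3 -m pendant '[[[0,0,1],[0,0,0]],[[0,0,2],[0,0,0]],[[0,0,3],[0,0,0]],[[0,0,3],[0,0,0]]]' |grep -E "time|force|pos"
```

```text
time_s: 7.2
tcp_pos: [0.5543, 0.1317, 0.203]
wrist_force: [-0.5, -0.2, -1.4]
gripper_force: 30.0
time_s: 7.6
tcp_pos: [0.5548, 0.1324, 0.2003]
wrist_force: [1.6, 3.2, -2.0]
gripper_force: 30.0
```

```bash
python3 -m pendant '[[[0,1,0],[0,0,0]],[[0,1,0.7],[0,0,0]],[[0,1,1.4],[0,0,0]],[[0,1,2],[0,0,0]],[[0,1,2],[0,0,0]]]' |grep -E "time|force|pos"
python3 -m pendant '[[[0,0,0.7],[0,0,0]],[[0,0,1.4],[0,0,0]],[[0,0,2],[0,0,0]],[[0,0,2],[0,0,0]]]' |grep -E "time|force|pos"
```

```text
time_s: 8.1
tcp_pos: [0.555, 0.1329, 0.1987]
wrist_force: [-0.1, 4.3, 2.5]
gripper_force: 30.0
time_s: 8.5
tcp_pos: [0.5555, 0.1334, 0.1968]
wrist_force: [0.6, 5.9, 1.2]
gripper_force: 30.0
```

```bash
python3 -m pendant '[[[0.5,1,0],[0,0,0]],[[0.8,1.6,0],[0,0,0]],[[0.8,1.6,0],[0,0,0]],[[0.8,1.6,0],[0,0,0]]]' |grep -E "time|force|pos"
python3 -m pendant '[[[0,0,0.7],[0,0,0]],[[0,0,1.4],[0,0,0]],[[0,0,2],[0,0,0]],[[0,0,2],[0,0,0]]]' |grep -E "time|force|pos"
```

```text
time_s: 8.9
tcp_pos: [0.555, 0.1341, 0.1961]
wrist_force: [2.2, 0.6, -0.8]
gripper_force: 30.0
time_s: 9.3
tcp_pos: [0.555, 0.1343, 0.1947]
wrist_force: [1.9, 1.8, 2.8]
gripper_force: 30.0
```

```bash
python3 -m pendant '[[[0,0,0.7],[0,0,0]],[[0,0,1.2],[0,0,0]],[[0,0,1.2],[0,0,0]]]' |grep -E "time|force|pos"
python3 -m pendant '[[[0,0,0],[0,0,-0.08]],[[0,0,0],[0,0,-0.16]],[[0,0,0],[0,0,-0.24]],[[0,0,0],[0,0,-0.24]]]'
```

```text
time_s: 9.6
tcp_pos: [0.555, 0.1343, 0.1945]
wrist_force: [0.8, 1.3, 8.5]
gripper_force: 30.0
time_s: 10.0
tcp_pos: [0.5548, 0.1343, 0.1945]
ee_rot: [[-0.968, 0.249, 0.001], [0.249, 0.968, -0.0], [-0.001, -0.0, -1.0]]
wrist_force: [1.0, 0.3, 8.2]
gripper_width: 0.158
gripper_force: 30.0
```

On the lip with about 8 N push, and it turns freely. Continuing backwards.

```bash
for i in 1; do python3 -m pendant '[[[0,0,0],[0,0,-0.08]],[[0,0,0],[0,0,-0.16]],[[0,0,0],[0,0,-0.24]],[[0,0,0],[0,0,-0.24]]]'|grep -E "time|force|pos|rot"; done
python3 - <<'E'
from station import r; print(r.sense()["moment"])
E
```

```text
time_s: 10.4
tcp_pos: [0.5545, 0.1342, 0.1927]
ee_rot: [[-1.0, 0.014, -0.001], [0.014, 1.0, -0.0], [0.001, -0.0, -1.0]]
wrist_force: [3.5, 1.9, 0.7]
gripper_force: 30.0
[ 0.4202378  -0.74943272  0.00413537]
```

The push force vanished and the plug sank, so it is over the notch. Lowering straight down.

```bash
python3 -m pendant '[[[0,0,1],[0,0,0]],[[0,0,2],[0,0,0]],[[0,0,3],[0,0,0]],[[0,0,3],[0,0,0]]]'|grep -E "time|force|pos|rot"
```

```text
time_s: 10.8
tcp_pos: [0.5546, 0.1342, 0.1896]
ee_rot: [[-1.0, 0.015, -0.001], [0.015, 1.0, -0.0], [0.001, -0.0, -1.0]]
wrist_force: [2.9, 0.1, -0.9]
gripper_force: 30.0
```

```bash
python3 -m pendant '[[[0,0,1],[0,0,0]],[[0,0,2],[0,0,0]],[[0,0,3],[0,0,0]],[[0,0,3],[0,0,0]]]'|grep -E "time|force|pos|rot"
python3 -m pendant '[[[0,0,0.7],[0,0,0]],[[0,0,1.4],[0,0,0]],[[0,0,2],[0,0,0]],[[0,0,2],[0,0,0]]]'|grep -E "time|force|pos|rot"
```

```text
time_s: 11.2
tcp_pos: [0.5546, 0.1343, 0.1868]
ee_rot: [[-1.0, 0.014, -0.001], [0.014, 1.0, -0.0], [0.001, -0.0, -1.0]]
wrist_force: [2.3, 0.5, -1.4]
gripper_force: 30.0
time_s: 11.6
tcp_pos: [0.5547, 0.1342, 0.1854]
ee_rot: [[-1.0, 0.014, -0.0], [0.014, 1.0, -0.0], [0.0, -0.0, -1.0]]
wrist_force: [0.7, -0.4, 2.7]
gripper_force: 30.0
```

Dropped 9.1 mm onto the notch floor. Now clockwise, following the 6 mm/rad thread.

```bash
python3 -m pendant '[[[0,0,0.6],[0,0,0.07]],[[0,0,1.0],[0,0,0.14]],[[0,0,1.4],[0,0,0.21]],[[0,0,1.8],[0,0,0.28]],[[0,0,1.8],[0,0,0.28]]]'|grep -E "time|force|pos|rot"
python3 - <<'E'
from station import r; print(r.sense()["moment"])
E
```

```text
time_s: 12.1
tcp_pos: [0.5551, 0.1343, 0.1837]
ee_rot: [[-0.957, 0.29, 0.001], [0.29, 0.957, 0.0], [-0.001, 0.0, -1.0]]
wrist_force: [1.9, -0.4, 3.3]
gripper_force: 30.0
[ 0.05240055 -0.26291811 -0.06475059]
```

```bash
python3 -m pendant '[[[0,0,0.4],[0,0,0.07]],[[0,0,0.85],[0,0,0.14]],[[0,0,1.3],[0,0,0.21]],[[0,0,1.8],[0,0,0.28]],[[0,0,1.8],[0,0,0.28]]]'|grep -E "time|force|pos|rot"
python3 - <<'E'
from station import r; print(r.sense()["moment"])
E
```

```text
time_s: 12.6
tcp_pos: [0.5554, 0.1346, 0.1821]
ee_rot: [[-0.84, 0.542, 0.002], [0.542, 0.84, 0.001], [-0.001, 0.002, -1.0]]
wrist_force: [1.2, 0.7, 5.7]
gripper_force: 30.0
[ 0.20089156 -0.51974529 -0.07412916]
```

```bash
python3 -m pendant '[[[0,0,0.4],[0,0,0.06]],[[0,0,0.7],[0,0,0.12]],[[0,0,1.1],[0,0,0.18]],[[0,0,1.1],[0,0,0.18]]]'|grep -E "time|force|pos|rot"
python3 - <<'E'
from station import r; print(r.sense()["moment"])
E
```

```text
time_s: 13.0
tcp_pos: [0.5556, 0.1345, 0.1813]
ee_rot: [[-0.731, 0.683, 0.002], [0.683, 0.731, 0.0], [-0.002, 0.002, -1.0]]
wrist_force: [2.0, -0.0, 5.6]
gripper_force: 30.0
[-0.11469586 -0.46146988 -0.02735227]
```

```bash
python3 -m pendant '[[[0,0,0.1],[0,0,0.04]],[[0,0,0.2],[0,0,0.08]],[[0,0,0.2],[0,0,0.08]]]'|grep -E "time|force|pos|rot"
python3 - <<'E'
from station import r; print(r.sense()["moment"])
E
python3 -m pendant '[[[0,0,0.1],[0,0,0.04]],[[0,0,0.2],[0,0,0.08]],[[0,0,0.2],[0,0,0.08]]]'|grep -E "time|force|pos|rot"
python3 - <<'E'
from station import r; print(r.sense()["moment"])
E
```

```text
time_s: 13.3
tcp_pos: [0.5559, 0.1345, 0.1813]
ee_rot: [[-0.674, 0.739, 0.003], [0.739, 0.674, 0.0], [-0.002, 0.002, -1.0]]
wrist_force: [1.5, -1.8, 5.4]
gripper_force: 30.0
[-0.29965255 -0.62664333  0.02299848]
time_s: 13.6
tcp_pos: [0.556, 0.1345, 0.1813]
ee_rot: [[-0.613, 0.79, 0.003], [0.79, 0.613, 0.0], [-0.002, 0.003, -1.0]]
wrist_force: [2.0, -0.5, 5.7]
gripper_force: 30.0
[-0.29907997 -0.59346745  0.01595777]
```

```bash
python3 -m pendant '[[[0,0,0],[0,0,0.05]],[[0,0,0],[0,0,0.1]],[[0,0,0],[0,0,0.1]]]'|grep -E "time|force|pos|rot"
python3 - <<'E'
from h import *
print(r.sense()["moment"])
T=cap("top");S=cap("side");o=[]
for c in(S,):
    u=proj(c,[.555,.134,.11])[0].astype(int)
    o.append(cv2.resize(c["frame"][u[1]-35:u[1]+35,u[0]-35:u[0]+35,::-1],(560,560),interpolation=cv2.INTER_CUBIC))
cv2.imwrite("pics/m5.png",np.hstack(o))
E
```

```text
time_s: 13.9
tcp_pos: [0.5569, 0.1341, 0.1813]
ee_rot: [[-0.533, 0.846, 0.002], [0.846, 0.533, 0.005], [0.003, 0.005, -1.0]]
wrist_force: [1.2, 4.1, 4.4]
gripper_force: 30.0
[ 0.91687781 -0.14866523  0.0632869 ]
```

View pics/m5.png

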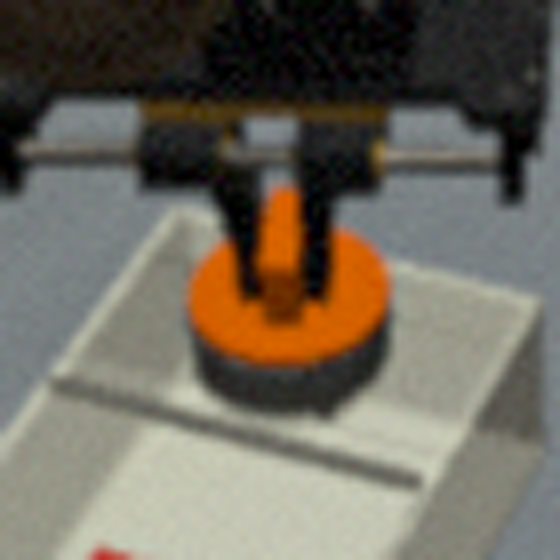

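The side view shows the flange seated all round on the collar, with z constant while turning. Releasing and rising.

```bash
python3 -m pendant '[[[0,0,0],[0,0,0]],[[0,0,0],[0,0,0]],[[0,0,0],[0,0,0]],[[0,0,0],[0,0,0]]]' 0.6|grep -E "time|force|pos|width"
python3 -m pendant '[[[0,0,-15],[0,0,0]],[[0,0,-40],[0,0,0]],[[0,0,-80],[0,0,0]],[[0,0,-120],[0,0,0]],[[0,0,-120],[0,0,0]],[[0,0,-120],[0,0,0]]]'|grep -E "time|force|pos|width"
python3 - <<'E'
from h import *
S=cap("side")
u=proj(S,[.555,.134,.11])[0].astype(int)
cv2.imwrite("pics/m6.png",cv2.resize(S["frame"][u[1]-25:u[1]+25,u[0]-35:u[0]+35,::-1],(784,560),interpolation=cv2.INTER_CUBIC))
E
```

```text
time_s: 14.4
tcp_pos: [0.5549, 0.1322, 0.1791]
wrist_force: [-0.6, 0.1, 0.5]
gripper_width: 0.432
gripper_force: 0.0
time_s: 15.0
tcp_pos: [0.5557, 0.1323, 0.3005]
wrist_force: [-1.1, -0.7, -0.3]
gripper_width: 0.597
gripper_force: 0.0
```

View pics/m6.png

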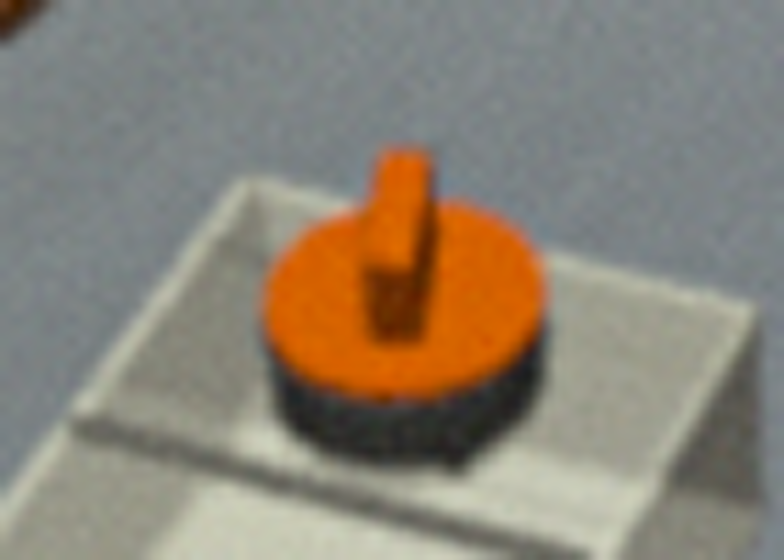

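```bash
python3 -c "
from station import r
print(r.finish_job())"
```

```text
the job is handed in; nothing more can be done
None
```

The orange plug is screwed down on the feeder's collar and released, and I handed the job in after about 15 s of robot time. The hand-in gave no verdict, but the last picture shows the flange down on the collar and the wrist force stayed under 10 N in every reading.

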